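# Pack the field test kit in layers

## Task

Pack the timer and the spatula into the dark kit tray. The timer goes first, into the bay at the bottom, face up and fully home: one end tucked under the fixed grey lip, the other end pressed down until the orange sprung catch has snapped over it. Then lay the spatula over it in the two notched saddles, black handle towards the orange turn tab, and swing that tab across the handle so that it holds it in; leave the other things on the bench where they are.

Things in the scene. Friction and masses are not known exactly. Their poses are not given: they have to be found in the camera images.
- kit_tray: Dark open tray of a field test kit; it stands firm. Origin on the worktop under the middle of the timer bay; x points to the packed compartments (strip box, vials, jar), y along the tray to the lip end, z up. It spans x -75 to +132, y -134 to +134 mm; rim 28 mm high. 'Tray (..)' below is mm in this frame.
- timer_bay (a point): Where the timer's centre belongs: tray (0, 0, 20), axes as the tray's, timer's length along y. It lies on two grey ribs with tops at z 10. At the +y end a low stop: face at y 47, top z 16. Side guides 31 mm either side of the middle line, at y 36 to 66 (to z 37) and y -31 to -43 (to z 24); between them 60 mm free either side for fingers.
- lip_edge (a point): Middle of the edge of the fixed grey lip, tray (0, 42, 33.5), on its underside. The lip is 73 mm wide, 4 mm thick, and overlaps the timer's end by 5 mm, 3.5 mm above it; above the low stop the space under it is open back to y 62. Only a timer tilted +y end low passes: steep (25 degrees) to clear the catch, levelled as it slides in.
- catch (a joint): Orange sprung catch at the -y end of the bay: 0 = closed (at rest), grows as it is pushed out along -y, at most 9 mm; spring 3 N at rest plus 0.6 N per mm. Pressing down on the timer's -y end (about 10 N), with the other end under the lip, drives it out until it snaps back over the timer's top edge.
- catch_nose (a point): Tip of the catch's nose, tray (0, -43, 31.5) when closed, on its underside, which is 1.5 mm above a seated timer's top. The nose is 24 mm wide and slopes steeply up and outward from the tip to z 43, y -50.
- timer_center (a point): White timer lying on its back, 58 mm wide (x), 94 long (y), 20 thick (display and keys rise to 23), 50 to 105 g. The point is its centre, 10 mm above the underside; z out of its face. Either end may go under the lip.
- spatula_grip (a point): Spatula, 220 mm, black handle, lying flat. The point is its balance point on the handle, 4.5 mm above the underside; y points to the handle's end, 77 mm away (blade tip 143 mm the other way). The handle, 15 wide at the point (sides upright from 3 to 7 mm up), 9 thick, begins 17 mm to its blade side; the blade, 21 wide, 2 thick, has its underside 4 mm above the handle's.
- spatula_rest (a point): Where the balance point belongs when the spatula lies in the saddles, handle to +y: tray (0, 33, 48.5), axes as the tray's. Handle saddle at y 62 to 74: notch floor z 44, 22 mm wide, cheeks to z 54. Blade saddle at y -80 to -88: floor z 48, 27 mm wide, cheeks to z 58. Notches widen upward.
- turn_tab (a joint): Orange turn tab on a pillar, turning about the upright axis through tab_pivot with slight friction; stays where it is left. 0 = points along the tray's +y (open), positive is anticlockwise from above, pi/2 = points along -x across the spatula's handle (closed; stop at 1.65). 13 mm wide, z 57 to 61, 46 mm long.
- tab_pivot (a point): Point on the tab's turning axis: tray (30, 88, 70).
- tab_knob (a point): Middle of the upright knob on the tab, to push or pinch: 11 mm in diameter, z 61 to 79, 36 mm from the pivot.
- timer: The same timer, origin at the middle of its underside.
- spatula: The same spatula, origin under its mid-length.
- beaker: Bystander: 100 ml glass beaker, 58 mm across, 70 mm high; origin under its middle.
- jar: Bystander: white jar, 82 mm across, 78 mm high; origin under its middle.
Not all that is in view belongs to the job. What is shaped like the timer but turquoise is not meant.

How it is judged:
By the outcome, as a careful person would: the job done as asked, in the order asked, and still so for the second after the job is handed in, with the robot touching nothing.
It also fails if it takes over 70 s, if anything falls off the work surface, if the arm or the gripper's body presses on something with over 40 N, if the wrist force passes 120 N, or if a joint passes its speed limit or range.

## Robot

A 6-joint arm with a two-finger parallel gripper is mounted at the origin on a cart in front of the work surface, level with it; the furniture and walls round the work are solid. World frame = base frame: x ahead of the robot, y to its left, z up, the work surface at z = 0. Lengths are in mm, angles in rad, forces in N, time in s.
With the tool pointing down it reaches from about 275 to 1000 mm from the base axis. Payload 8.4 kg.
Tool frame: the origin (TCP) lies between the finger pads; the fingertips stand 22 mm ahead of it and the grasp point (between the pads) lies 3 mm ahead of it; z points along the fingers, y is the line along which they close (so a half turn about z gives the same grasp; the last joint's range is limited). The gripper opens to 85 mm and grips with 20 to 120 N. Pads are 22 mm wide; open, the fingers measure 114 mm over their backs; the gripper's body (76 mm by 85 mm) begins 54 mm behind the grasp point. The pads swing forward as they close: fully open they stand 13 mm farther back than shut.
Start: joints at [1.178, 0.353, 1.633, -0, 1.155, -0.002], TCP at [238.079, 577.881, 253.281] pointing down, gripper open.
Joint ranges: [-2.63, 2.63], [-0.92, 2.1], [0.06, 2.66], [-1.3, 4.44], [0, 2.69], [-3.02, 3.02]. Speed limits (rad/s): [2.22, 2.22, 2.79, 3.14, 3.14, 3.14].

## Interface

Orientations are given as [roll, pitch, yaw] about the fixed x, y, z axes, in that order (R = Rz(yaw) Ry(pitch) Rx(roll)).
In Python, from rig import r, grab_frame gives the robot as it stands.
- The arm moves only by the shell command python3 -m inch 'ROWS' [FORCE]. ROWS is JSON, a list of rows, each a list of 7 numbers: the turn, a rotation vector about the tool's x, y, z as a fraction of full scale, then the shift along the tool's x, y, z as a fraction of full scale, then the closure, from 0 (fully open) to 1 (shut). In form: [[rx, ry, rz, dx, dy, dz, fingers], ...]. A call has 1 to 8 rows; each row shifts and turns the commanded pose from where the row before left it, along the tool's axes as they then stand; what a row does not reach is not made up. Full scale, the value 1, is 2.5 cm for a shift and pi rad for a turn. A row lasts 1/12 s, in which the tool goes at most 41.7 mm and 7.16 degrees, less where a joint would pass 70% of its speed; a pose out of reach is approached as far as the arm can. A call with a number of a shift or a turn outside -1 to 1 is refused whole. A call with a gripper value outside its range is refused whole. The fingers move at their own pace and stop on an object; FORCE is the grip in N (left out, the last holds). Time passes only in rows, so rows that do not move let the fingers close. It gives the time, the measured TCP pose, the force, the opening and the grip force at its end, in the units of the state.
- r.sense(): the state, without advancing time (a new reading comes with each control period).
- grab_frame(name): name is "scene" or "top" or "wrist"; returns a dict with "pixels" (480x640x3 uint8, red, green, blue), "z_map" (480x640 float32, mm along the optical axis (not along the pixel's ray), 0 where there is no reading), "vertical_fov" (degrees; the focal length in pixels is half the picture's height over the tangent of half this angle, whatever the lens; pixels are square), "cx", "cy" (the principal point, pixels), "dist" ([k1, k2, p1, p2, k3] as OpenCV has them; the pictures are not rectified), "cam_to_world" (4x4, takes a point from camera to world coordinates). Camera axes: x right, y down, z forward; pixel columns grow to the right and rows downward; lengths in mm; the calibration is good to about 2 mm. A picture is of the moment at which its call begins.
- r.sign_off(): hands the job in; it is judged then, once.
The state is a dict: "clock": time; "qpos": joint angles; "qvel": joint speeds; "joint_efforts": joint torques, N m; "eef_pos": TCP position; "tcp_rot": TCP orientation; "contact_force": force on the tool from outside, world axes, zero at the start; "wrist_torque": the same for the moment, N m; "opening": opening from 0.0 (shut) to 1.0 (fully open); "grasp_force": force on a finger pad.
Only numpy, scipy, OpenCV 4.12 (cv2) and the standard library are available. Lean on these libraries where they do the work, as an engineer would, in place of code of your own. Each camera call takes 0.05 s, during which the arm holds its last target. There are 200 camera calls.

## Working session

There is one attempt and no reset: what is moved stays moved. The work goes in short steps, Python scripts to look and compute and a shell command to move; the robot and the scene stay as the last step left them, time stands still between calls to the robot, and variables do not carry over. Pictures are saved under pics/ and viewed, at most 10 in all, crops included, and the job is handed in when it is done.

```bash
ls; mkdir -p pics
python3 - <<'E'
from rig import r, grab_frame
import cv2,numpy as np
for n in ["scene","top"]:
    f=grab_frame(n); cv2.imwrite(f"pics/{n}0.png",f["pixels"][:,:,::-1]); np.savez(f"{n}0.npz",**f)
    print(n,f["vertical_fov"],f["cx"],f["cy"],f["dist"],np.round(f["cam_to_world"],3).tolist())
print(r.sense())
E
```

```text
pics
scene 42.256849761754665 327.0339008532984 237.52286656120316 [-0.19082837  0.          0.          0.          0.        ] [[0.76, -0.464, 0.456, -206.507], [-0.65, -0.559, 0.515, -768.699], [0.016, -0.687, -0.726, 1239.228], [0.0, 0.0, 0.0, 1.0]]
top 54.37764436428478 311.5302012672022 239.10533057031242 [-0.00217759  0.          0.          0.          0.        ] [[-0.02, -0.983, 0.184, 342.891], [-1.0, 0.018, -0.009, 67.257], [0.006, -0.184, -0.983, 1072.323], [0.0, 0.0, 0.0, 1.0]]
{'clock': 0.1, 'qpos': array([ 1.17756758e+00,  3.53622861e-01,  1.63407867e+00,  1.02248822e-05,
        1.15518963e+00, -2.38161552e-03]), 'qvel': array([-1.48501649e-05, -2.18750450e-03, -1.32816926e-03,  2.41707327e-04,
        2.17461284e-03,  1.04811622e-03]), 'joint_efforts': array([ 3.12409858e-03, -6.06359267e+01, -3.42824650e+01,  2.73165188e-04,
        3.98748482e-03,  9.09454911e-06]), 'eef_pos': array([237.93711046, 577.4940489 , 252.60117958]), 'tcp_rot': array([-3.14029418e+00, -1.24415900e-05,  2.75074138e+00]), 'contact_force': array([ 0.6387788 , -0.18667222, -0.75435245]), 'wrist_torque': array([0.01811091, 0.02531214, 0.02698286]), 'grasp_force': 0.0, 'opening': 1.0008747369869373}
```

View pics/top0.png

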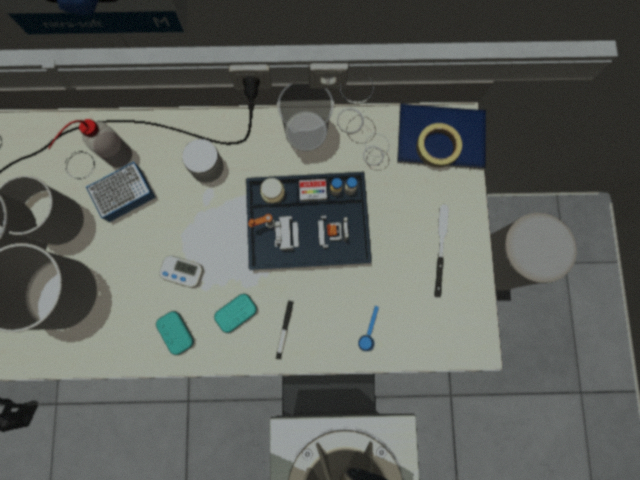

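View pics/scene0.png

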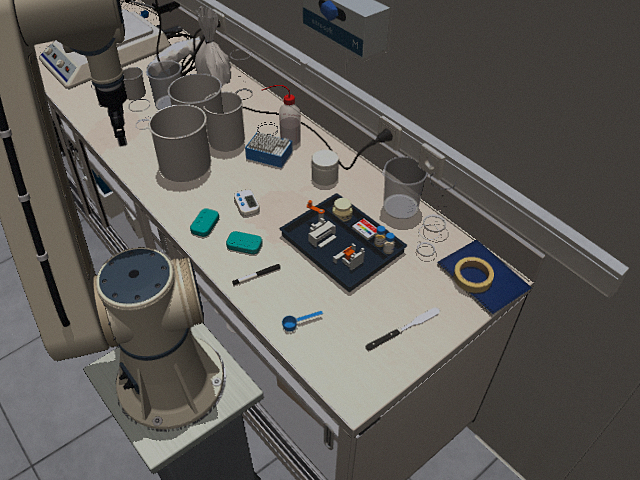

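Top view: white timer at (181,270), spatula with black handle at (440,270) and blade (443,220), tray at (309,221), lip at (286,232), catch at (334,231), tab at (260,221). Possible mistakes: turquoise lookalikes at (175,333) and (236,313); black/white pen at (285,330) and blue spoon at (369,330) for the spatula. By the description I choose the white timer and the 220 mm spatula.

```bash
cat > h.py <<'E'
import numpy as np,cv2
from scipy.spatial.transform import Rotation as Ro
def K(f):
    F=240/np.tan(np.radians(float(f["vertical_fov"]))/2)
    return np.array([[F,0,float(f["cx"])],[0,F,float(f["cy"])],[0,0,1]])
def onplane(f,uv,z):
    uv=np.asarray(uv,float).reshape(-1,1,2)
    n=cv2.undistortPoints(uv,K(f),np.asarray(f["dist"],float)).reshape(-1,2)
    T=np.asarray(f["cam_to_world"]); d=np.c_[n,np.ones(len(n))]@T[:3,:3].T; o=T[:3,3]
    return o+d*((z-o[2])/d[:,2])[:,None]
def proj(f,P):
    T=np.linalg.inv(np.asarray(f["cam_to_world"])); rv=cv2.Rodrigues(T[:3,:3])[0]
    return cv2.projectPoints(np.asarray(P,float).reshape(-1,1,3),rv,T[:3,3],K(f),np.asarray(f["dist"],float))[0].reshape(-1,2)
def mask(f,lo,hi,box=None):
    h=cv2.cvtColor(np.ascontiguousarray(f["pixels"]),cv2.COLOR_RGB2HSV); m=cv2.inRange(h,lo,hi)
    if box:
        k=np.zeros_like(m); k[box[1]:box[3],box[0]:box[2]]=255; m&=k
    return m
def big(m,n=1):
    c=cv2.findContours(m,cv2.RETR_EXTERNAL,cv2.CHAIN_APPROX_NONE)[0]
    return sorted(c,key=cv2.contourArea)[::-1][:n]
def rect(f,c,z):
    p=onplane(f,c.reshape(-1,2),z)[:,:2].astype(np.float32)
    return cv2.minAreaRect(p)
def snap(n):
    from rig import grab_frame
    return grab_frame(n)
E
python3 - <<'E'
from h import *
f=dict(np.load("top0.npz"))
hsv=cv2.cvtColor(f["pixels"],cv2.COLOR_RGB2HSV)
for n,p in dict(timer=(190,280),timerb=(175,263),bench=(210,290),paper=(215,230),traywall=(250,200),trayfloor=(270,250),blade=(443,220),handle=(438,280),bench2=(460,260)).items():
    print(n,hsv[p[1],p[0]],np.round(f["pixels"][p[1],p[0]]),f["z_map"][p[1],p[0]])
# tray rim
m=mask(f,(90,0,0),(130,255,75),(235,165,385,280)); m=cv2.morphologyEx(m,cv2.MORPH_CLOSE,np.ones((25,25)))
c=big(m)[0]; print("tray",rect(f,c,28),cv2.boundingRect(c))
# spatula handle
m=mask(f,(0,0,0),(180,255,70),(425,200,460,305)); c=big(m)[0]; print("handle",rect(f,c,7),cv2.boundingRect(c))
cv2.imwrite("pics/c1.png",np.hstack([cv2.resize(f["pixels"][240:300,150:230,::-1],(400,300),interpolation=0),cv2.resize(f["pixels"][195:305,410:470,::-1],(164,300),interpolation=0),cv2.resize(f["pixels"][240:300,150:230,::-1],(1,300))]))
E
```

```text
timer [ 90   9 162] [156 162 162] 1053.9584
timerb [ 68   7 137] [133 137 134] 1053.9169
bench [ 42  21 160] [155 160 147] 1068.4559
paper [ 90   6 163] [159 163 163] 1091.3865
traywall [111  46  39] [32 34 39] 1083.2869
trayfloor [98 68 60] [44 56 60] 1080.7909
blade [ 99  11 162] [155 160 162] 1096.7255
handle [40 33 46] [44 46 40] 1067.5991
bench2 [ 44  20 162] [156 162 149] 1082.7345
tray ((584.1398315429688, 65.67652130126953), (214.18394470214844, 274.4752197265625), 2.2277259826660156) (247, 172, 124, 97)
handle ((449.463134765625, -231.92892456054688), (11.935142517089844, 88.45806121826172), 82.14134216308594) (435, 258, 8, 39)
```

View pics/c1.png

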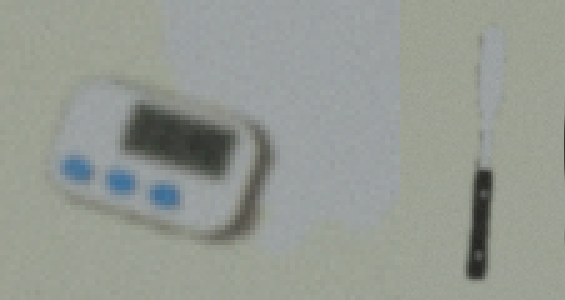

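The crop confirms: white timer with its display and three blue keys, long axis tilted about 15°; spatula with black handle end toward the robot.

```bash
cat >> h.py <<'E'
def cloud(f):
    v,u=np.mgrid[0:480,0:640]; n=cv2.undistortPoints(np.dstack([u,v]).reshape(-1,1,2).astype(float),K(f),np.asarray(f["dist"],float)).reshape(480,640,2)
    z=np.asarray(f["z_map"],float); T=np.asarray(f["cam_to_world"])
    P=np.dstack([n*z[...,None],z])@T[:3,:3].T+T[:3,3]; P[z==0]=np.nan; return P
E
python3 - <<'E'
from h import *
f=dict(np.load("top0.npz")); P=cloud(f); print("bench z",np.nanmedian(P[285:295,205:215,2]),np.nanmedian(P[240:260,460:470,2]))
def box(m): c=big(m)[0]; return c,cv2.boundingRect(c)
m=np.zeros((480,640),np.uint8); m[245:300,150:215]=((P[245:300,150:215,2]>11)*255); m=cv2.morphologyEx(m,cv2.MORPH_CLOSE,np.ones((5,5)))
c=big(m)[0]; print("timer",rect(f,c,18),"z",np.nanmedian(P[m>0][:,2]))
b=mask(f,(100,90,60),(125,255,255),(155,255,205,290)); k=np.argwhere(b)[:,::-1]; print("keys",onplane(f,[k.mean(0)],23))
m=np.zeros((480,640),np.uint8); m[170:280,240:380]=((P[170:280,240:380,2]>22)*255); m=cv2.morphologyEx(m,cv2.MORPH_CLOSE,np.ones((25,25)))
c=big(m)[0]; print("tray",rect(f,c,28))
# handle+blade axis
h=mask(f,(0,0,0),(180,255,70),(425,200,460,305)); k=np.argwhere(h)[:,::-1].astype(float); print("handle px n",len(k))
p=onplane(f,k,9)[:,:2]; mu=p.mean(0); w,v=np.linalg.eigh(np.cov(p.T)); print(mu,v[:,1],p[:,0].min(),p[:,0].max())
print("blade tip",onplane(f,[(444,203),(443,204)],6))
E
```

```text
bench z -0.044205902203430014 1.010744053472763
timer ((471.6159362792969, 354.9279479980469), (93.80297088623047, 57.115509033203125), 71.88230895996094) z 21.29411089642872
keys [[461.20224126 369.27640753  23.        ]]
tray ((584.0771484375, 65.95204162597656), (217.05667114257812, 278.037353515625), 2.1619505882263184)
handle px n 180
[ 448.50374974 -231.36587768] [-0.9890715   0.14743664] 405.60168732885865 492.4815574286738
blade tip [[ 623.59575971 -257.37718461    6.        ]
 [ 621.20537353 -254.83649506    6.        ]]
```

```bash
cat >> h.py <<'E'
def goal(pos,deg_y,tilt=0,T=None):
    """shift (in tool axes now) then turn; deg_y = world angle of tool y, tilt = about tool y after"""
    from rig import r
    s=r.sense(); Rn=Ro.from_euler('xyz',s["tcp_rot"]).as_matrix()
    d=Rn.T@(np.asarray(pos)-s["eef_pos"])
    Rg=(Ro.from_euler('xyz',[np.pi,0,np.radians(deg_y+90)])*Ro.from_euler('y',np.radians(tilt))).as_matrix()
    rv=Ro.from_matrix(Rn.T@Rg).as_rotvec()
    print("t",round(s["clock"],2),"pos",np.round(s["eef_pos"],1),"F",np.round(s["contact_force"],1),"open",round(s["opening"],3),"grip",round(s["grasp_force"],1))
    print("shift mm",np.round(d,1)," units",np.round(d/25,3)," turn units",np.round(rv/np.pi,4)," deg",np.round(np.degrees(rv),2))
def tray(p,o=(555.6,64.6),a=2.2):
    c,s=np.cos(np.radians(a)),np.sin(np.radians(a)); return np.array([o[0]+c*p[0]-s*p[1],o[1]+s*p[0]+c*p[1],p[2]])
E
python3 - <<'E'
from h import *
f=dict(np.load("top0.npz")); P=cloud(f); goal([471.6,354.9,200],-18.1)
q=P.reshape(-1,3)
for t in np.linspace(0,1,6):
    p=np.array([238,577])*(1-t)+np.array([471.6,354.9])*t
    m=np.hypot(*(q[:,:2]-p).T)<75; print(np.round(p),m.sum(),np.nanmax(q[m,2]) if m.any() else None)
m=(q[:,0]>200)&(q[:,0]<650)&(q[:,1]>450); print("max around",np.nanmax(q[m,2]))
m=(q[:,0]>380)&(q[:,0]<720)&(q[:,1]>-80)&(q[:,1]<220); print("max tray",np.nanmax(q[m,2]))
E
```

```text
t 0.1 pos [237.9 577.5 252.6] F [ 0.6 -0.2 -0.8] open 1.001 grip 0.0
shift mm [-300.8 -116.7   52.7]  units [-12.034  -4.669   2.11 ]  turn units [-3.000e-04  3.000e-04  4.761e-01]  deg [-6.000e-02  6.000e-02  8.571e+01]
[238. 577.] 2698 351.5295205575676
[285. 533.] 3836 351.5295205575676
[331. 488.] 3579 6.53270493024138
[378. 444.] 3418 27.55528447402139
[425. 399.] 3349 26.804715896567586
[472. 355.] 3322 28.18382409446849
max around 351.5295205575676
max tray 81.66632853386761
```

```bash
python3 -m inch '[[0,0,0,-0.926,-0.36,0.162,0],[0,0,0,-0.926,-0.36,0.162,0],[0,0,0,-0.926,-0.36,0.162,0],[0,0,0,-0.926,-0.36,0.162,0],[0,0,0,-0.926,-0.36,0.162,0],[0,0,0,-0.926,-0.36,0.162,0],[0,0,0,-0.926,-0.36,0.162,0]]' 60
python3 -m inch '[[0,0,0,-0.926,-0.36,0.162,0],[0,0,0,-0.926,-0.36,0.162,0],[0,0,0,-0.926,-0.36,0.162,0],[0,0,0,-0.926,-0.36,0.162,0],[0,0,0,-0.926,-0.36,0.162,0],[0,0,0,-0.926,-0.36,0.162,0],[0,0,0.0397,0,0,0,0],[0,0,0.0397,0,0,0,0]]'
python3 -m inch '[[0,0,0.0397,0,0,0,0],[0,0,0.0397,0,0,0,0],[0,0,0.0397,0,0,0,0],[0,0,0.0397,0,0,0,0],[0,0,0.0397,0,0,0,0],[0,0,0.0397,0,0,0,0],[0,0,0.0397,0,0,0,0],[0,0,0.0397,0,0,0,0]]'
python3 -m inch '[[0,0,0.0397,0,0,0,0],[0,0,0.0397,0,0,0,0],[0,0,0,0,0,0,0]]'
python3 - <<'E'
from h import *
f=snap("wrist"); np.savez("w1.npz",**f); cv2.imwrite("pics/w1.png",f["pixels"][:,:,::-1]); goal([471.6,354.9,200],-18.1)
print(f["dist"],np.round(f["cam_to_world"],2).tolist()); P=cloud(f)
m=((P[:,:,2]>12)&(P[:,:,2]<30)&(np.hypot(P[:,:,0]-471,P[:,:,1]-355)<90)).astype(np.uint8)*255
c=big(m)[0]; print(rect(f,c,18),np.nanmedian(P[m>0][:,2]))
E
```

```text
clock: 0.68
eef_pos: [364.5, 456.8, 224.4]
tcp_rot: [-3.141, -0.0, 2.751]
contact_force: [0.6, 0.5, 0.0]
opening: 0.999
grasp_force: 0.0
clock: 1.35
eef_pos: [472.5, 353.6, 199.9]
tcp_rot: [-3.14, -0.0, 2.494]
contact_force: [-0.1, 0.3, 0.4]
opening: 0.998
grasp_force: 0.0
clock: 2.02
eef_pos: [471.5, 354.9, 200.3]
tcp_rot: [-3.141, 0.001, 1.497]
contact_force: [0.6, -0.6, 0.0]
opening: 1.004
grasp_force: 0.0
clock: 2.27
eef_pos: [471.6, 354.9, 200.3]
tcp_rot: [-3.141, 0.001, 1.248]
contact_force: [-0.9, -0.8, -1.2]
opening: 0.996
grasp_force: 0.0
t 2.32 pos [471.6 354.9 200.3] F [-0.1  1.1  0. ] open 1.002 grip 0.0
shift mm [-0.   0.   0.3]  units [-0.001  0.001  0.013]  turn units [-0.0001  0.0002  0.0004]  deg [-0.02  0.03  0.08]
[0.0102424 0.        0.        0.        0.       ] [[0.95, -0.3, -0.09, 494.53], [-0.32, -0.91, -0.27, 423.44], [-0.0, 0.29, -0.96, 320.04], [0.0, 0.0, 0.0, 1.0]]
((473.9351501464844, 358.9019775390625), (92.1773910522461, 55.861968994140625), 71.97245025634766) 20.74545921955928
```

View pics/w1.png

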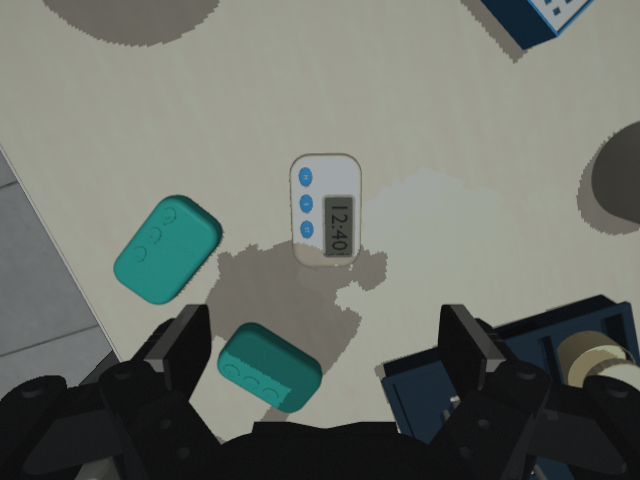

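Wrist view: timer at (326,210) with display/keys face up; decoys at (168,250) and (270,367); tray at lower right. I'll check the fingertip depth from the depth map.

```bash
python3 - <<'E'
from h import *
f=dict(np.load("w1.npz")); P=cloud(f); R=Ro.from_euler('xyz',[-3.141,0.001,1.248]).as_matrix()
Q=(P-np.array([471.6,354.9,200.3]))@R
for b in [(130,295,215,400),(435,295,520,400)]:
    q=Q[b[1]:b[3],b[0]:b[2]].reshape(-1,3); q=q[(q[:,2]<60)]; print(len(q),"tip z",np.percentile(q[:,2],[95,99,100]),"y",np.percentile(q[:,1],[1,99]),"x",np.percentile(q[:,0],[1,99]))
E
python3 - <<'E'
from h import *
goal([473.9,358.9,60],-18.0)
E
```

```text
5805 tip z [ 4.09612162  7.95218037 10.3682963 ] y [-55.9529318  -31.49009668] x [-10.57632444  17.01065022]
5789 tip z [ 4.04164992  7.98288417 10.37474374] y [31.16705096 55.58292632] x [-10.55716791  16.8946712 ]
t 2.32 pos [471.6 354.9 200.3] F [-0.1  1.1  0. ] open 1.002 grip 0.0
shift mm [  4.6   1.  140.3]  units [0.182 0.041 5.613]  turn units [-0.0001  0.0002 -0.0001]  deg [-0.02  0.03 -0.02]
```

```bash
python3 -m inch '[[0,0,0,0.182,0.041,0.5,0],[0,0,0,0,0,1,0],[0,0,0,0,0,1,0],[0,0,0,0,0,1,0],[0,0,0,0,0,1,0],[0,0,0,0,0,1,0],[0,0,0,0,0,1,0],[0,0,0,0,0,0.77,0]]' 40
python3 -m inch '[[0,0,0,0,0,0,0.15],[0,0,0,0,0,0,0.3],[0,0,0,0,0,0,0.45],[0,0,0,0,0,0,0.6],[0,0,0,0,0,0,0.6],[0,0,0,0,0,0,0.6]]' 40
```

```text
clock: 2.98
eef_pos: [473.3, 358.5, 15.9]
tcp_rot: [-3.14, 0.002, 1.258]
contact_force: [0.3, 0.1, 0.0]
opening: 1.001
grasp_force: 0.0
clock: 3.48
eef_pos: [474.7, 359.5, 19.9]
tcp_rot: [3.141, -0.001, 1.255]
contact_force: [1.2, 0.4, -0.6]
opening: 0.657
grasp_force: 45.0
```

```bash
python3 -m inch '[[0,0,0,0,0,-1,0.6],[0,0,0,0,0,-1,0.6],[0,0,0,0,0,-1,0.6],[0,0,0,0,0,-1,0.6],[0,0,0,0,0,-1,0.6],[0,0,0,0,0,-1,0.6],[0,0,-0.037,0,0,-1,0.6],[0,0,-0.037,0,0,-1,0.6]]'
python3 -m inch '[[0,0,-0.038,0,0,-1,0.6],[0,0,0,0,0,0,0.6]]'
python3 - <<'E'
from h import *
goal(tray([0,-130,250]),2.2)
E
```

```text
clock: 4.15
eef_pos: [474.0, 359.0, 220.8]
tcp_rot: [3.141, -0.001, 1.492]
contact_force: [0.3, 0.4, -1.3]
opening: 0.655
grasp_force: 45.1
clock: 4.32
eef_pos: [476.2, 360.5, 249.8]
tcp_rot: [3.134, -0.005, 1.613]
contact_force: [0.6, 1.0, 0.4]
opening: 0.661
grasp_force: 45.2
t 4.32 pos [476.2 360.5 249.8] F [0.6 1.  0.4] open 0.661 grip 45.2
shift mm [-429.    66.3   -1.8]  units [-17.162   2.651  -0.073]  turn units [ 0.0023 -0.0016  0.0013]  deg [ 0.41 -0.28  0.23]
```

```bash
python3 -m inch '[[0,0,0,-0.95,0.147,0,0.6],[0,0,0,-0.95,0.147,0,0.6],[0,0,0,-0.95,0.147,0,0.6],[0,0,0,-0.95,0.147,0,0.6],[0,0,0,-0.95,0.147,0,0.6],[0,0,0,-0.95,0.147,0,0.6],[0,0,0,-0.95,0.147,0,0.6],[0,0,0,-0.95,0.147,0,0.6]]'
python3 -m inch '[[0,0,0,-0.95,0.147,0,0.6],[0,0,0,-0.95,0.147,0,0.6],[0,0,0,-0.95,0.147,0,0.6],[0,0,0,-0.95,0.147,0,0.6],[0,0,0,-0.95,0.147,0,0.6],[0,0,0,-0.95,0.147,0,0.6],[0,0,0,-0.95,0.147,0,0.6],[0,0,0,-0.95,0.147,0,0.6]]'
python3 -m inch '[[0,0,0,-0.98,0.147,0,0.6],[0,0,0,-0.98,0.147,0,0.6],[0,0,0,0,0,0,0.6],[0,0,0,0,0,0,0.6]]'
python3 - <<'E'
from h import *
f=snap("wrist"); np.savez("w2.npz",**f); cv2.imwrite("pics/w2.png",f["pixels"][:,:,::-1]); goal(tray([0,-130,250]),2.2)
print(proj(f,[tray(p) for p in [(0,42,37.5),(0,-43,31.5),(30,88,61),(0,0,10),(0,-134,28),(0,134,28)]]).round())
E
```

```text
clock: 4.98
eef_pos: [510.0, 169.0, 243.7]
tcp_rot: [3.142, -0.0, 1.605]
contact_force: [0.8, 0.3, -0.9]
opening: 0.661
grasp_force: 45.2
clock: 5.65
eef_pos: [546.1, -19.8, 243.7]
tcp_rot: [3.142, -0.0, 1.604]
contact_force: [0.3, -0.7, -0.2]
opening: 0.662
grasp_force: 45.2
clock: 5.98
eef_pos: [555.1, -68.3, 243.6]
tcp_rot: [-3.141, -0.0, 1.603]
contact_force: [-1.0, 0.4, -0.7]
opening: 0.659
grasp_force: 45.1
t 6.03 pos [555.  -67.4 243.6] F [-0.4  0.7 -0.9] open 0.661 grip 45.1
shift mm [ 2.   5.7 -6.4]  units [ 0.078  0.228 -0.257]  turn units [-0.0002 -0.0001 -0.0017]  deg [-0.03 -0.02 -0.31]
[[ 330.  -24.]
 [ 331.  101.]
 [ 378. -122.]
 [ 330.   47.]
 [ 331.  210.]
 [ 330. -176.]]
```

View pics/w2.png

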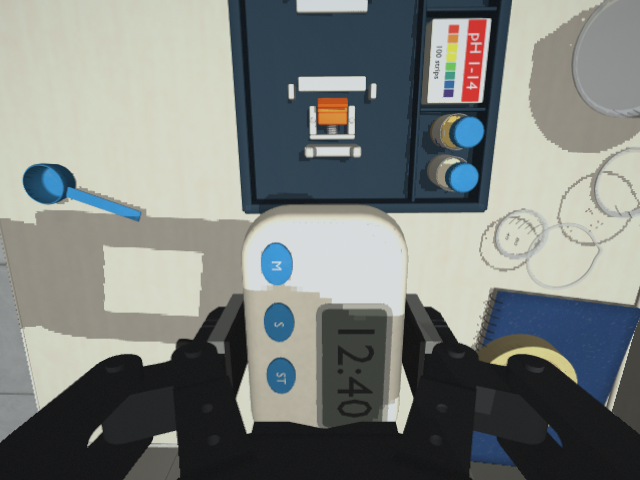

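Wrist view: held timer at (325,320), catch orange at (333,110), tray −y rim at v≈210, lip just at the top edge (333,5); predicted nose (331,101) agrees within ~1–2 mm. Move 80 mm forward to see the lip and tab.

```bash
python3 -m inch '[[0,0,0,0.8,0,0,0.6],[0,0,0,0.8,0,0,0.6],[0,0,0,0.8,0,0,0.6],[0,0,0,0.8,0,0,0.6],[0,0,0,0,0,0,0.6],[0,0,0,0,0,0,0.6]]'
python3 - <<'E'
from h import *
f=snap("wrist"); np.savez("w3.npz",**f); cv2.imwrite("pics/w3.png",f["pixels"][:,:,::-1]); goal(tray([0,-50,250]),2.2)
print(proj(f,[tray(p) for p in [(-36.5,42,37.5),(36.5,42,37.5),(0,-43,31.5),(30,88,61),(0,0,10)]]).round())
E
```

```text
clock: 6.53
eef_pos: [552.1, 14.3, 243.8]
tcp_rot: [-3.141, -0.0, 1.609]
contact_force: [0.2, 0.4, -1.3]
opening: 0.663
grasp_force: 45.1
t 6.58 pos [552.2  13.4 243.9] F [-0.5 -0.4 -1.1] open 0.657 grip 45.1
shift mm [ 1.   5.3 -6.1]  units [ 0.041  0.213 -0.246]  turn units [-0.      0.0001 -0.0005]  deg [-0.01  0.01 -0.09]
[[285.  97.]
 [377.  97.]
 [331. 202.]
 [375.  25.]
 [331. 149.]]
```

View pics/w3.png

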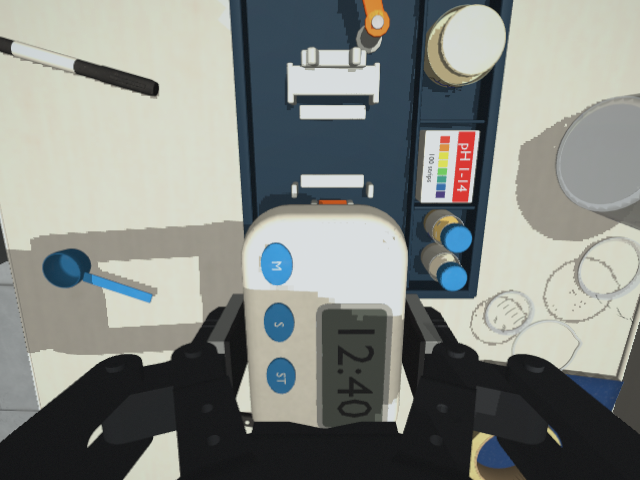

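Lip's front edge spans (288–380, v≈97), 3 px right of prediction; ribs at (333,112) and (333,181); tab pivot (375,22), tab pointing up (open).

Run:
```python
from h import *
f=dict(np.load("w3.npz")); g=cv2.cvtColor(f["pixels"],cv2.COLOR_RGB2GRAY); P=cloud(f)
print("lip z",np.nanmedian(P[75:90,310:360,2]),"rib z",np.nanmedian(P[110:113,310:360,2]))
def tr(p): 
    a=np.radians(2.2); d=p[:,:2]-np.array([555.6,64.6]); return np.c_[d@[np.cos(a),np.sin(a)],d@[-np.sin(a),np.cos(a)]]
# lip: rows 66..96 left/right edges ; bottom edge columns
E=[]
for v in (85,90,94):
    row=g[v].astype(float); u=np.where(row[270:400]>110)[0]+270; E+= [(u.min()-.5,v),(u.max()+.5,v)]
    print("lip edges px",u.min(),u.max(),tr(onplane(f,[(u.min()-.5,v),(u.max()+.5,v)],37.5)).round(1).tolist())
for u in (300,333,370):
    col=g[70:104,u].astype(float); k=np.where(col>110)[0].max()+70; print("front",u,k,tr(onplane(f,[(u,k+.5)],37.5)).round(1), col[20:34].astype(int))
for (a,b) in ((104,122),(172,190)):
    m=np.zeros_like(g); m[a:b,290:376]=(g[a:b,290:376]>110)*255; c=big(m)[0]; print("rib",cv2.boundingRect(c),tr(onplane(f,c.reshape(-1,2),10)).min(0),tr(onplane(f,c.reshape(-1,2),10)).max(0))
m=mask(f,(5,150,80),(18,255,255),(340,0,400,45)); c=big(m)[0]; print("tab",cv2.boundingRect(c))
w=dict(np.load("w2.npz")); m=mask(w,(5,150,80),(18,255,255),(300,80,370,135)); c=big(m)[0]; print("nose",cv2.boundingRect(c),tr(onplane(w,[(c[:,0,0].min()-.5,98),(c[:,0,0].max()+.5,98),(333,c[:,0,1].min()-.5)],33)))
# held timer end edge & sides, plane at top face
for n,z in (("w2",243.6),("w3",243.9)):
    q=dict(np.load(n+".npz")); PP=cloud(q); print("timer top z",np.nanmedian(PP[225:250,310:340,2])-z)
# angle from ribs left/right, tray left wall inner edge
```

```text
lip z 36.694624571738586 rib z 9.02641852032869
lip edges px 287 379 [[-35.2, 51.1], [37.9, 51.0]]
lip edges px 287 378 [[-35.3, 47.5], [37.2, 47.3]]
lip edges px 287 378 [[-35.4, 44.5], [37.3, 44.4]]
front 300 94 [[-24.7  44.1]] [219 219 220 216 177  90  49  45  45  45  46  45  46  55]
front 333 94 [[ 1.4 44.1]] [219 219 220 217 178  90  47  45  45  46  45  46  45  46]
front 370 94 [[30.6 44. ]] [219 220 219 217 177 100  77  76  76  76  76  76  75  76]
rib (299, 105, 67, 15) [-27.59367122  25.84846529] [29.92973157 37.48178284]
rib (301, 174, 63, 14) [-27.00641723 -33.66300054] [ 29.83140231 -21.72302171]
tab (362, 0, 28, 37)
nose (318, 98, 30, 27) [[-10.58331176 -40.81529238]
 [ 13.51608944 -41.00166839]
 [  1.86888831 -40.53296114]]
timer top z 1.76697360200032
timer top z 1.7066923575101498
```

Run:
```python
from h import *
for n,p,rot in (("w2",[555.0,-67.4,243.6],1.603),("w3",[552.2,13.4,243.9],1.609)):
    f=dict(np.load(n+".npz")); g=cv2.cvtColor(f["pixels"],cv2.COLOR_RGB2GRAY); P=cloud(f)
    R=Ro.from_euler('xyz',[np.pi,0,rot]).as_matrix(); Q=(P-np.array(p))@R
    m=(np.abs(Q[...,2])<22)&(np.abs(Q[...,1])<40)&(Q[...,0]>10)
    m=m.astype(np.uint8)*255; c=big(m)[0].reshape(-1,2)
    for zz in (0,8):
        q=(onplane(f,c,p[2]-zz)-np.array(p))@R; k=(q[:,0]>22)&(q[:,0]<32)
        print(n,"depth",zz,"end x",q[:,0].max().round(1),"sides y at x22-32",q[k,1].min().round(1),q[k,1].max().round(1))
```

```text
w2 depth 0 end x 47.1 sides y at x22-32 -27.4 27.4
w2 depth 8 end x 45.5 sides y at x22-32 -29.2 29.2
w3 depth 0 end x 48.9 sides y at x22-32 -27.5 27.2
w3 depth 8 end x 47.3 sides y at x22-32 -29.4 29.0
```

```bash
sed -i 's/o=(555.6,64.6)/o=(556.7,66.75)/' h.py
python3 - <<'E'
from h import *
goal(tray([0,-5.8,130]),2.2,-25)
E
```

```text
t 6.58 pos [552.2  13.4 243.9] F [-0.5 -0.4 -1.1] open 0.657 grip 45.1
shift mm [ 47.4   6.4 113.8]  units [1.894 0.258 4.554]  turn units [-1.000e-04 -1.388e-01 -5.000e-04]  deg [-2.000e-02 -2.499e+01 -8.000e-02]
```

```bash
python3 -m inch '[[0,0,0,0.379,0.052,0.91,0.6],[0,0,0,0.379,0.052,0.91,0.6],[0,0,0,0.379,0.052,0.91,0.6],[0,0,0,0.379,0.052,0.91,0.6],[0,0,0,0.379,0.052,0.91,0.6],[0,-0.0347,0,0,0,0,0.6],[0,-0.0347,0,0,0,0,0.6],[0,-0.0347,0,0,0,0,0.6]]' 60
python3 -m inch '[[0,-0.0347,0,0,0,0,0.6],[0,0,0,0,0,0,0.6],[0,0,0,0,0,0,0.6]]' 60
python3 - <<'E'
from h import *
goal(tray([0,-5.8,49]),2.2,-25)
f=snap("scene"); cv2.imwrite("pics/s1.png",cv2.resize(f["pixels"][150:330,230:450,::-1],(733,600)))
E
```

```text
clock: 7.25
eef_pos: [558.1, 59.1, 130.5]
tcp_rot: [3.139, 0.332, 1.603]
contact_force: [-0.2, 0.5, -1.1]
opening: 0.651
grasp_force: 70.2
clock: 7.5
eef_pos: [557.1, 61.1, 129.3]
tcp_rot: [-3.14, 0.434, 1.609]
contact_force: [-0.1, 0.2, -0.6]
opening: 0.656
grasp_force: 70.3
t 7.5 pos [557.1  61.1 129.3] F [-0.1  0.2 -0.6] open 0.656 grip 70.3
shift mm [33.7  0.  72.9]  units [1.348 0.    2.917]  turn units [-0.0006 -0.0006 -0.    ]  deg [-0.12 -0.11 -0.  ]
```

View pics/s1.png

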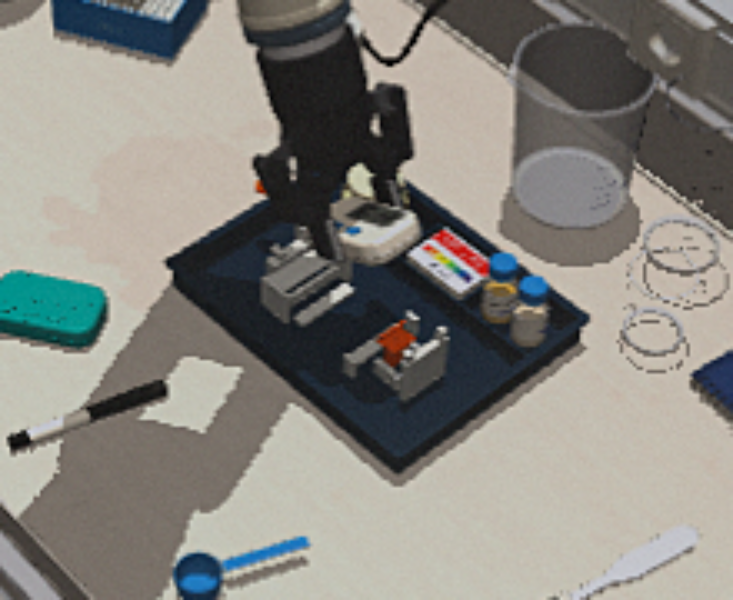

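The held timer is tilted with its +y end low, above the bay at (375,230) in the crop. Catch is free at (400,345). Descend.

```bash
python3 -m inch '[[0,0,0,0.27,0,0.583,0.6],[0,0,0,0.27,0,0.583,0.6],[0,0,0,0.27,0,0.583,0.6],[0,0,0,0.27,0,0.583,0.6],[0,0,0,0.27,0,0.583,0.6],[0,0,0,0,0,0,0.6],[0,0,0,0,0,0,0.6]]'
python3 - <<'E'
from h import *
goal(tray([0,1.2,48.7]),2.2,-25)
goal(tray([0,3.1,44.9]),2.2,-20)
goal(tray([0,5.4,40.5]),2.2,-15)
E
```

```text
clock: 8.13
eef_pos: [557.1, 58.7, 49.9]
tcp_rot: [-3.14, 0.435, 1.605]
contact_force: [0.4, 0.1, -0.3]
opening: 0.658
grasp_force: 70.3
t 8.13 pos [557.1  58.7  49.9] F [ 0.4  0.1 -0.3] open 0.658 grip 70.3
shift mm [ 8.9 -0.1 -2.8]  units [ 0.354 -0.005 -0.114]  turn units [-0.0011 -0.0004 -0.0013]  deg [-0.19 -0.08 -0.24]
t 8.13 pos [557.1  58.7  49.9] F [ 0.4  0.1 -0.3] open 0.658 grip 70.3
shift mm [12.2 -0.1 -0.2]  units [ 0.487 -0.005 -0.008]  turn units [-0.001   0.0273 -0.0014]  deg [-0.18  4.92 -0.25]
t 8.13 pos [557.1  58.7  49.9] F [ 0.4  0.1 -0.3] open 0.658 grip 70.3
shift mm [16.1 -0.1  2.8]  units [ 0.645 -0.005  0.113]  turn units [-0.0009  0.0551 -0.0014]  deg [-0.17  9.92 -0.25]
```

```bash
python3 -m inch '[[0,0,0,0.12,0,-0.038,0.6],[0,0,0,0.12,0,-0.038,0.6],[0,0,0,0.12,0,-0.038,0.6],[0,0.009,0,0.044,0,0.035,0.6],[0,0.009,0,0.044,0,0.035,0.6],[0,0.009,0,0.044,0,0.035,0.6],[0,0,0,0,0,0,0.6],[0,0,0,0,0,0,0.6]]'
python3 - <<'E'
from h import *
goal(tray([0,5.4,40.5]),2.2,-15)
E
```

```text
clock: 8.8
eef_pos: [557.3, 71.4, 45.5]
tcp_rot: [3.141, 0.352, 1.605]
contact_force: [0.0, -0.2, -1.3]
opening: 0.653
grasp_force: 70.2
t 8.8 pos [557.3  71.4  45.5] F [ 0.  -0.2 -1.3] open 0.653 grip 70.2
shift mm [ 2.4 -0.8  4.5]  units [ 0.098 -0.031  0.178]  turn units [-0.      0.0286 -0.0012]  deg [-0.01  5.14 -0.21]
```

```bash
python3 -m inch '[[0,0.009,0,0.03,-0.01,0.05,0.6],[0,0.009,0,0.03,-0.01,0.06,0.6],[0,0.0095,0,0.03,-0.01,0.065,0.6],[0,0,0,0,0,0,0.6],[0,0,0,0,0,0,0.6]]'
python3 - <<'E'
from h import *
goal(tray([0,5.4,40.5]),2.2,-15)
f=snap("scene"); cv2.imwrite("pics/s2.png",cv2.resize(f["pixels"][190:300,280:410,::-1],(709,600)))
E
```

```text
clock: 9.22
eef_pos: [556.8, 72.6, 40.5]
tcp_rot: [3.14, 0.265, 1.605]
contact_force: [0.2, 4.8, -0.3]
opening: 0.652
grasp_force: 70.6
t 9.22 pos [556.8  72.6  40.5] F [ 0.2  4.8 -0.3] open 0.652 grip 70.6
shift mm [-0.4 -0.3  0.1]  units [-0.016 -0.013  0.003]  turn units [ 0.0001  0.0011 -0.0012]  deg [ 0.03  0.19 -0.21]
```

View pics/s2.png

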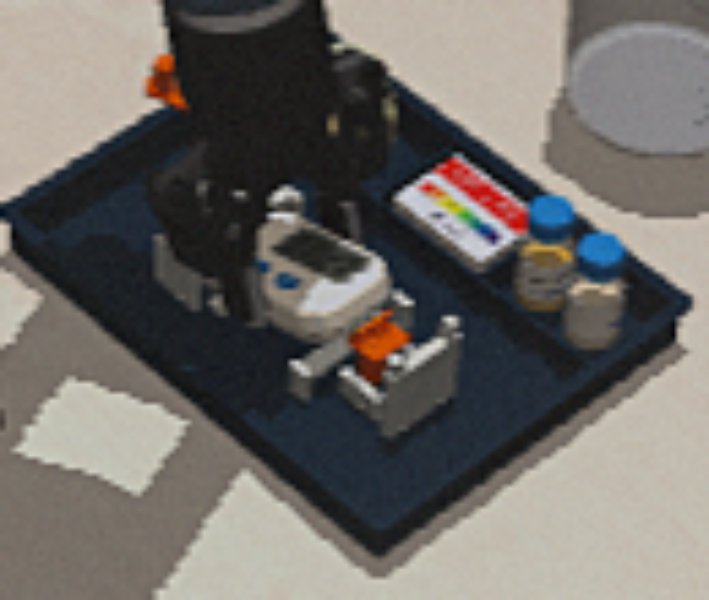

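The timer's +y end is under the lip, and the −y end rests against the orange catch nose at (375,335) with 4.8 N. Release, back off, then press with shut fingers.

```bash
python3 -m inch '[[0,0,0,0,0,0,0.25],[0,0,0,0,0,0,0.2],[0,0,0,0,0,0,0.2],[0,0,0,0,0,-0.4,0.2],[0,0,0,0,0,-1,0.2],[0,0,0,0,0,-1,0.2],[0,0,0,0,0,-1,0.4],[0,0.028,0,0,0,0,0.8]]' 60
python3 -m inch '[[0,0.028,0,0,0,0,1],[0,0.028,0,0,0,0,1],[0,0,0,0,0,0,1],[0,0,0,0,0,0,1]]' 60
python3 - <<'E'
from h import *
goal(tray([0,-28,80]),2.2,0)
f=snap("wrist"); cv2.imwrite("pics/w4.png",f["pixels"][:,:,::-1]);P=cloud(f)
E
```

```text
clock: 9.93
eef_pos: [557.7, 97.6, 126.4]
tcp_rot: [3.136, 0.176, 1.609]
contact_force: [0.6, 0.6, -0.7]
opening: 0.532
grasp_force: 0.0
clock: 10.27
eef_pos: [555.4, 93.1, 122.6]
tcp_rot: [-3.141, 0.003, 1.603]
contact_force: [0.0, -0.3, -1.1]
opening: 0.003
grasp_force: 0.0
t 10.27 pos [555.4  93.1 122.6] F [ 0.  -0.3 -1.1] open 0.003 grip 0.0
shift mm [-54.3   0.6  42.8]  units [-2.172  0.026  1.712]  turn units [-0.      0.0009 -0.0018]  deg [-0.01  0.16 -0.33]
```

```bash
python3 -m inch '[[0,0,0,-0.724,0,0.4,1],[0,0,0,-0.724,0,0.4,1],[0,0,0,-0.724,0,0.4,1],[0,0,0,0,0.02,0,1],[0,0,0,0,0,0.3,1],[0,0,0,0,0,0.3,1],[0,0,0,0,0,0.2,1]]'
python3 - <<'E'
from h import *
goal(tray([0,-28,55]),2.2,0)
E
```

```text
clock: 10.9
eef_pos: [558.1, 40.9, 71.6]
tcp_rot: [3.141, 0.002, 1.607]
contact_force: [0.3, 0.2, 0.8]
opening: -0.001
grasp_force: 0.4
t 10.9 pos [558.1  40.9  71.6] F [0.3 0.2 0.8] open -0.001 grip 0.4
shift mm [-2.1 -0.4 16.6]  units [-0.085 -0.015  0.664]  turn units [ 0.0001  0.0005 -0.0006]  deg [ 0.01  0.09 -0.12]
```

```bash
python3 -m inch '[[0,0,0,-0.08,0,0.2,1],[0,0,0,0,0,0.2,1],[0,0,0,0,0,0.12,1]]'
python3 -m inch '[[0,0,0,0,0,0.08,1],[0,0,0,0,0,0.08,1]]'
python3 -m inch '[[0,0,0,0,0,0.06,1],[0,0,0,0,0,0,1]]'
```

```text
clock: 11.15
eef_pos: [557.9, 38.2, 58.6]
tcp_rot: [-3.141, 0.001, 1.607]
contact_force: [0.1, -1.7, 3.1]
opening: -0.002
grasp_force: 1.3
clock: 11.32
eef_pos: [558.0, 37.9, 55.1]
tcp_rot: [3.141, 0.001, 1.606]
contact_force: [-0.3, -3.1, 3.0]
opening: -0.001
grasp_force: 1.6
clock: 11.48
eef_pos: [557.7, 38.0, 53.4]
tcp_rot: [-3.141, 0.001, 1.606]
contact_force: [0.3, 0.3, 0.6]
opening: -0.001
grasp_force: 0.0
```

```bash
python3 -m inch '[[0,0,0,0,0,0.06,1],[0,0,0,0,0,0.04,1],[0,0,0,0,0,0,1]]'
python3 -m inch '[[0,0,0,0,0,-1,1],[0,0,0,0,0,-1,1],[0,0,0,0,0,-1,1],[0,0,0,0,0,-1,1],[0,0,0,-1,0,-1,1],[0,0,0,-1,0,-1,1],[0,0,0,-1,0,0,1],[0,0,0,0,0,0,1]]'
python3 - <<'E'
from h import *
f=snap("wrist"); np.savez("w5.npz",**f); a=f["pixels"][:,:,::-1]; u,v=proj(f,[tray([0,0,30])])[0].astype(int); print(u,v)
y0=max(0,v-130); a=a[y0:y0+260,max(0,u-150):u+150]; cv2.imwrite("pics/w5.png",cv2.resize(a,None,fx=2,fy=2))
P=cloud(f); o=np.array([556.7,66.75])
for x,y in ((-20,36),(-20,-36),(20,36),(20,-36),(0,-36),(-24,0)):
    p=proj(f,[tray([x,y,30])])[0].round().astype(int); print((x,y),p,P[p[1]-1:p[1]+2,p[0]-1:p[0]+2,2].mean().round(1) if p[1]>1 else None)
E
```

```text
clock: 11.73
eef_pos: [558.0, 38.1, 52.5]
tcp_rot: [3.142, 0.001, 1.606]
contact_force: [-4.2, -0.9, 18.4]
opening: -0.001
grasp_force: 9.7
clock: 12.4
eef_pos: [561.6, -39.9, 203.1]
tcp_rot: [3.138, 0.002, 1.604]
contact_force: [-0.9, -0.5, -0.1]
opening: -0.003
grasp_force: 0.0
321 71
(-20, 36) [291  13] 30.7
(-20, -36) [294 125] 30.4
(20, 36) [351  13] 30.8
(20, -36) [350 125] 30.7
(0, -36) [322 125] 30.7
(-24, 0) [287  72] 30.6
```

View pics/w5.png

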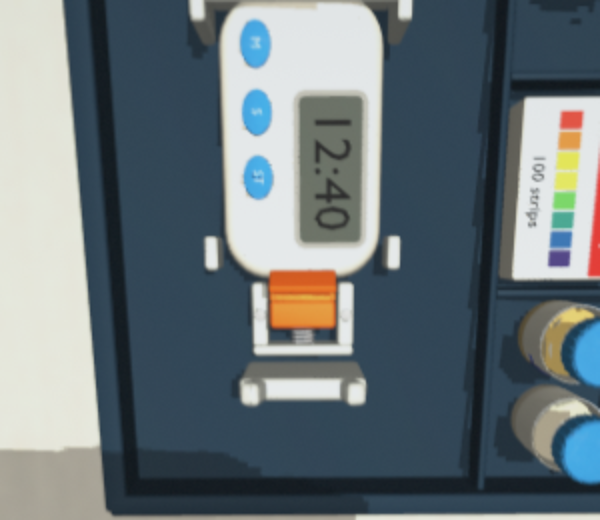

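Timer lies level (all corners at ~30.6 mm) between its guides, orange catch over its −y edge at (303,285), lip at the top: seated. Now the spatula.

Run:
```python
from h import *
goal([478.2,-235.8,200],81.5)
```

```text
t 12.45 pos [560.8 -38.3 201.9] F [ 0.2  0.8 -0.7] open -0.002 grip 0.0
shift mm [-194.7  -89.     2. ]  units [-7.788 -3.56   0.079]  turn units [ 2.000e-04  6.000e-04 -4.424e-01]  deg [ 3.000e-02  1.100e-01 -7.963e+01]
```

```bash
python3 -m inch '[[0,0,0,-0.973,-0.445,0,0.8],[0,0,0,-0.973,-0.445,0,0.6],[0,0,0,-0.973,-0.445,0,0.5],[0,0,0,-0.973,-0.445,0,0.5],[0,0,0,-0.973,-0.445,0,0.5],[0,0,0,-0.973,-0.445,0,0.5],[0,0,0,-0.973,-0.445,0,0.5],[0,0,0,-0.973,-0.445,0,0.5]]'
python3 -m inch '[[0,0,-0.0369,0,0,0,0.5],[0,0,-0.0369,0,0,0,0.5],[0,0,-0.0369,0,0,0,0.5],[0,0,-0.0369,0,0,0,0.5],[0,0,-0.0369,0,0,0,0.5],[0,0,-0.0369,0,0,0,0.5],[0,0,-0.0369,0,0,0,0.5],[0,0,-0.0369,0,0,0,0.5]]'
python3 -m inch '[[0,0,-0.0369,0,0,0,0.5],[0,0,-0.0369,0,0,0,0.5],[0,0,-0.0369,0,0,0,0.5],[0,0,-0.0369,0,0,0,0.5],[0,0,0,0,0,0,0.5],[0,0,0,0,0,0,0.5]]'
python3 - <<'E'
from h import *
f=snap("wrist"); np.savez("w6.npz",**f); cv2.imwrite("pics/w6.png",f["pixels"][:,:,::-1]); goal([478.2,-235.8,200],81.5)
d=np.array([-.989,.147]);g=np.array([478.2,-235.8])
print(proj(f,[[*(g+k*d),6] for k in (-143,-17,0,77)]).round())
m=mask(f,(0,0,0),(180,255,75)); 
P=cloud(f); m[(np.abs(P[...,2]-6)>9)]=0
for c in big(m,3): print(cv2.boundingRect(c),rect(f,c,9))
E
```

```text
clock: 13.12
eef_pos: [477.6, -234.3, 200.5]
tcp_rot: [-3.14, -0.0, 1.606]
contact_force: [1.2, 0.7, 0.6]
opening: 0.504
grasp_force: 0.0
clock: 13.78
eef_pos: [478.3, -233.2, 200.4]
tcp_rot: [-3.141, -0.001, 2.539]
contact_force: [0.2, -0.2, -1.1]
opening: 0.502
grasp_force: 0.0
clock: 14.28
eef_pos: [478.3, -233.5, 200.7]
tcp_rot: [-3.141, -0.001, 2.994]
contact_force: [-0.1, 0.5, -0.2]
opening: 0.502
grasp_force: 0.0
t 14.33 pos [ 478.3 -233.7  200.8] F [-1.3  0.9  0.5] open 0.499 grip 0.0
shift mm [-0.2 -2.1  0.8]  units [-0.007 -0.083  0.033]  turn units [-0.0001 -0.0002  0.    ]  deg [-0.02 -0.04  0.01]
[[323. 364.]
 [322. 235.]
 [322. 215.]
 [322. 118.]]
(544, 189, 96, 165) ((565.122802734375, -13.790164947509766), (142.858642578125, 81.16741943359375), 2.431372880935669)
(314, 121, 19, 116) ((449.70477294921875, -230.7099609375), (14.129104614257812, 92.2038803100586), 81.79676055908203)
(521, 174, 119, 195) ((566.1136474609375, -25.009944915771484), (166.08175659179688, 92.39688873291016), 1.9547663927078247)
```

View pics/w6.png

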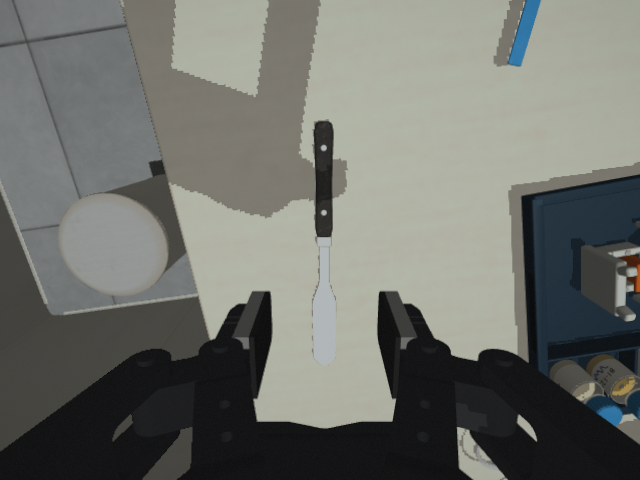

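Spatula runs from handle end (323,122) to blade tip (323,363), vertical in the image. Balance point computed at (479.4, −235.0).

```bash
python3 -m inch '[[0,0,-0.0015,-0.05,-0.04,1,0.5],[0,0,0,0,0,1,0.5],[0,0,0,0,0,1,0.5],[0,0,0,0,0,1,0.5],[0,0,0,0,0,1,0.5],[0,0,0,0,0,1,0.5],[0,0,0,0,0,0.5,0.5],[0,0,0,0,0,0,0.5]]' 40
python3 - <<'E'
from h import *
goal([479.4,-235.0,23.5],81.8)
E
```

```text
clock: 15.0
eef_pos: [477.7, -234.6, 36.0]
tcp_rot: [3.141, -0.005, 2.999]
contact_force: [-0.1, 0.4, 0.7]
opening: 0.504
grasp_force: 0.0
t 15.0 pos [ 477.7 -234.6   36. ] F [-0.1  0.4  0.7] open 0.504 grip 0.0
shift mm [-1.8 -0.2 12.5]  units [-0.074 -0.008  0.499]  turn units [ 0.0003 -0.0015  0.0001]  deg [ 0.05 -0.27  0.01]
```

```bash
python3 -m inch '[[0,0,0,-0.05,0,0.25,0.5],[0,0,0,0,0,0.25,0.5],[0,0,0,0,0,0,0.6],[0,0,0,0,0,0,0.7],[0,0,0,0,0,0,0.8],[0,0,0,0,0,0,1],[0,0,0,0,0,0,1],[0,0,0,0,0,0,1]]' 40
python3 -m inch '[[0,0,0,0,0,0,1],[0,0,0,0,0,-0.2,1],[0,0,0,0,0,-0.5,1],[0,0,0,0,0,-1,1],[0,0,0,0,0,-1,1],[0,0,0,0,0,-1,1],[0,0,0,0,0,-1,1],[0,0,0,0,0,-1,1]]' 60
python3 - <<'E'
from h import *
goal(tray([0,33,165]),2.2)
E
```

```text
clock: 15.67
eef_pos: [481.2, -236.1, 27.1]
tcp_rot: [-3.14, 0.001, 3.002]
contact_force: [-1.3, 0.4, 6.1]
opening: 0.148
grasp_force: 39.4
clock: 16.33
eef_pos: [480.5, -235.7, 170.5]
tcp_rot: [-3.141, 0.0, 3.002]
contact_force: [1.0, 0.4, -0.6]
opening: 0.136
grasp_force: 58.6
t 16.33 pos [ 480.5 -235.7  170.5] F [ 1.   0.4 -0.6] open 0.136 grip 58.6
shift mm [-27.4 342.6   5.1]  units [-1.095 13.704  0.205]  turn units [-2.000e-04  3.000e-04  4.433e-01]  deg [-3.000e-02  6.000e-02  7.979e+01]
```

Run:
```python
from h import *
from rig import r
f=snap("wrist"); np.savez("w7.npz",**f); s=r.sense()
P=cloud(f); R=Ro.from_euler('xyz',s["tcp_rot"]).as_matrix(); Q=(P-s["eef_pos"])@R
print(s["opening"],s["grasp_force"],s["eef_pos"])
for x in (20,30,40,50,60,70,74,78):
    m=(np.abs(Q[...,0]-x)<2)&(np.abs(Q[...,1])<15)&(np.abs(Q[...,2]-15)<25); q=Q[m]
    print(x,len(q),np.round(np.median(q[:,1:],0),1) if len(q) else "", np.round([q[:,1].min(),q[:,1].max()],1) if len(q) else "")
a=f["pixels"][130:480,170:470,::-1]; cv2.imwrite("pics/w7.png",cv2.resize(a,(514,600)))
```

```text
0.1377423439370802 58.633279212517664 [ 482.85121379 -236.85583919  175.05904787]
20 343 [ 0.4 23.2] [-6.3  7. ]
30 354 [ 0.4 23.2] [-6.2  6.9]
40 378 [ 0.6 23.2] [-6.4  7.2]
50 419 [ 0.4 23.1] [-6.6  7.4]
60 466 [ 0.4 22.9] [-6.8  8. ]
70 499 [ 0.4 22.9] [-7.   8.3]
74 549 [ 0.5 22.9] [-6.9  8.2]
78 449 [ 0.5 23.1] [-6.4  7.4]
```

View pics/w7.png

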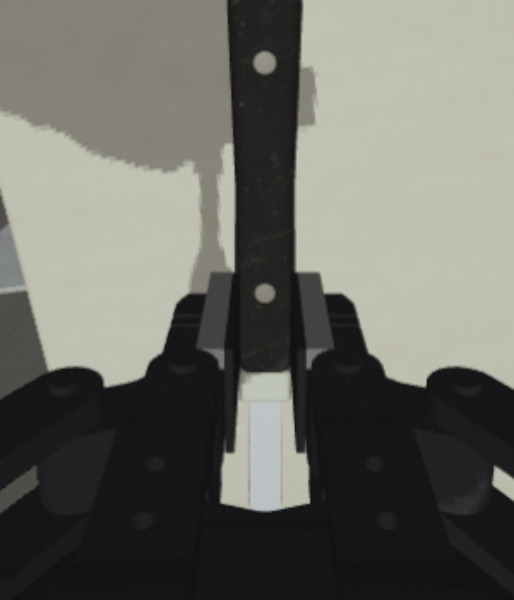

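Handle held between pads, but only its top ~4 mm (it sits 18 mm ahead of the TCP). I'll set it back down and regrip 2.5 mm lower.

```bash
python3 -m inch '[[0,0,0,0,0,1,1],[0,0,0,0,0,1,1],[0,0,0,0,0,1,1],[0,0,0,0,0,1,1],[0,0,0,0,0,1,1],[0,0,0,0,0,0,1],[0,0,0,0,0,0,1],[0,0,0,0,0,0,1]]'
python3 - <<'E'
from h import *
goal([479.4,-235.0,27],81.8)
E
```

```text
clock: 17.05
eef_pos: [481.4, -236.2, 44.9]
tcp_rot: [-3.14, 0.001, 3.002]
contact_force: [-0.4, -0.6, 0.0]
opening: 0.137
grasp_force: 58.7
t 17.05 pos [ 481.4 -236.2   44.9] F [-0.4 -0.6  0. ] open 0.137 grip 58.7
shift mm [ 2.1  1.  17.9]  units [0.085 0.039 0.717]  turn units [-0.0004  0.0003  0.0011]  deg [-0.07  0.06  0.19]
```

```bash
python3 -m inch '[[0,0,0,0,0,0.3,1],[0,0,0,0,0,0.3,1],[0,0,0,0,0,0.08,1],[0,0,0,0,0,0,1],[0,0,0,0,0,0,0.7],[0,0,0,0,0,0,0.65],[0,0,0,0.08,0.04,0,0.65],[0,0,0,0,0,0,0.65]]'
python3 - <<'E'
from h import *
goal([479.4,-235.0,23.8],81.8)
E
```

```text
clock: 17.72
eef_pos: [478.5, -234.4, 26.8]
tcp_rot: [-3.141, -0.0, 3.002]
contact_force: [-0.5, 0.1, -0.6]
opening: 0.349
grasp_force: 0.0
t 17.72 pos [ 478.5 -234.4   26.8] F [-0.5  0.1 -0.6] open 0.349 grip 0.0
shift mm [-1.  -0.4  3. ]  units [-0.039 -0.018  0.12 ]  turn units [-0.0002 -0.0001  0.0011]  deg [-0.04 -0.02  0.19]
```

```bash
python3 -m inch '[[0,0,0,-0.03,0,0.12,0.65],[0,0,0,0,0,0,0.65],[0,0,0,0,0,0,0.65],[0,0,0,0,0,0,1],[0,0,0,0,0,0,1],[0,0,0,0,0,0,1],[0,0,0,0,0,0,1]]' 60
python3 -m inch '[[0,0,0,0,0,-0.5,1],[0,0,0,0,0,-1,1],[0,0,0,0,0,-1,1],[0,0,0,0,0,-1,1],[0,0,0,0,0,-1,1],[0,0,0,0,0,-1,1],[0,0,0,0,0,0,1],[0,0,0,0,0,0,1]]'
python3 -m inch '[[0,0,0,0,0,0,1]]'
python3 - <<'E'
from h import *
from rig import r
s=r.sense(); f=snap("wrist")
P=cloud(f); R=Ro.from_euler('xyz',s["tcp_rot"]).as_matrix(); Q=(P-s["eef_pos"])@R
for x in (20,40,60,70):
    m=(np.abs(Q[...,0]-x)<2)&(np.abs(Q[...,1])<15)&(np.abs(Q[...,2]-15)<15); q=Q[m]
    print(x,len(q),np.round(np.median(q[:,1:],0),1))
m=(np.abs(Q[...,1])<6)&(np.abs(Q[...,2]-15)<15)&(Q[...,0]>50); print("end x",np.percentile(Q[m][:,0],[99,100]))
goal(tray([0,33,160]),2.2)
E
```

```text
clock: 18.3
eef_pos: [479.7, -234.8, 24.0]
tcp_rot: [-3.141, 0.0, 3.002]
contact_force: [-0.5, 0.4, 2.5]
opening: 0.144
grasp_force: 58.9
clock: 18.97
eef_pos: [480.6, -235.1, 163.5]
tcp_rot: [-3.139, 0.004, 3.002]
contact_force: [-0.5, 0.4, -0.4]
opening: 0.145
grasp_force: 58.7
clock: 19.05
eef_pos: [479.4, -234.5, 161.5]
tcp_rot: [-3.141, 0.0, 3.002]
contact_force: [-0.1, 0.7, -1.3]
opening: 0.142
grasp_force: 58.7
20 360 [-0.4 15.6]
40 412 [-0.1 15.7]
60 510 [-0.1 15.6]
70 521 [-0.  15.6]
end x [76.27114875 76.64831135]
t 19.1 pos [ 479.1 -234.3  160.8] F [-0.1 -1.2  0.2] open 0.146 grip 58.7
shift mm [-29.1 341.4   0.6]  units [-1.164 13.658  0.024]  turn units [-4.000e-04 -1.000e-04  4.433e-01]  deg [-7.000e-02 -2.000e-02  7.979e+01]
```

```bash
python3 -m inch '[[0,0,0,-0.083,0.975,0,1],[0,0,0,-0.083,0.975,0,1],[0,0,0,-0.083,0.975,0,1],[0,0,0,-0.083,0.975,0,1],[0,0,0,-0.083,0.975,0,1],[0,0,0,-0.083,0.975,0,1],[0,0,0,-0.083,0.975,0,1],[0,0,0,-0.083,0.975,0,1]]'
python3 -m inch '[[0,0,0,-0.083,0.975,0,1],[0,0,0,-0.083,0.975,0,1],[0,0,0,-0.083,0.975,0,1],[0,0,0,-0.083,0.975,0,1],[0,0,0,-0.083,0.975,0,1],[0,0,0,-0.083,0.975,0,1],[0,0,0.037,0,0,0,1],[0,0,0.037,0,0,0,1]]'
python3 -m inch '[[0,0,0.037,0,0,0,1],[0,0,0.037,0,0,0,1],[0,0,0.037,0,0,0,1],[0,0,0.037,0,0,0,1],[0,0,0.037,0,0,0,1],[0,0,0.037,0,0,0,1],[0,0,0.037,0,0,0,1],[0,0,0.037,0,0,0,1]]'
python3 -m inch '[[0,0,0.037,0,0,0,1],[0,0,0.037,0,0,0,1],[0,0,0,0,0,0,1],[0,0,0,0,0,0,1],[0,0,0,0,0,0,1]]'
python3 - <<'E'
from h import *
goal(tray([0,33,85]),2.2)
E
```

```text
clock: 19.77
eef_pos: [522.5, -42.6, 159.9]
tcp_rot: [-3.141, -0.002, 3.002]
contact_force: [0.2, 0.2, -0.4]
opening: 0.143
grasp_force: 58.7
clock: 20.43
eef_pos: [555.4, 100.6, 159.5]
tcp_rot: [-3.14, -0.002, 2.766]
contact_force: [-1.2, -1.0, -1.0]
opening: 0.147
grasp_force: 58.8
clock: 21.1
eef_pos: [555.1, 99.0, 159.6]
tcp_rot: [-3.139, 0.001, 1.834]
contact_force: [0.1, 0.1, -0.5]
opening: 0.145
grasp_force: 58.8
clock: 21.52
eef_pos: [555.6, 99.2, 160.3]
tcp_rot: [-3.14, 0.001, 1.611]
contact_force: [0.5, -0.3, 0.2]
opening: 0.146
grasp_force: 58.8
t 21.52 pos [555.6  99.2 160.3] F [ 0.5 -0.3  0.2] open 0.146 grip 58.8
shift mm [ 0.7  0.  75.3]  units [0.027 0.    3.012]  turn units [-0.0004  0.0004  0.0005]  deg [-0.08  0.06  0.09]
```

```bash
python3 -m inch '[[0,0,0,0.027,0,0.75,1],[0,0,0,0,0,0.75,1],[0,0,0,0,0,0.75,1],[0,0,0,0,0,0.75,1],[0,0,0,0,0,0,1],[0,0,0,0,0,0,1]]'
python3 - <<'E'
from h import *
goal(tray([0,33,69]),2.2)
E
```

```text
clock: 22.02
eef_pos: [555.2, 99.7, 85.3]
tcp_rot: [-3.139, 0.001, 1.609]
contact_force: [-0.1, 0.3, -0.6]
opening: 0.145
grasp_force: 58.8
t 22.02 pos [555.2  99.7  85.3] F [-0.1  0.3 -0.6] open 0.145 grip 58.8
shift mm [ 0.1  0.3 16.3]  units [0.002 0.013 0.651]  turn units [-0.0008  0.0004 -0.0001]  deg [-0.14  0.07 -0.02]
```

```bash
python3 -m inch '[[0,0,0,0,0.01,0.3,1],[0,0,0,0,0,0.3,1],[0,0,0,0,0,0,1],[0,0,0,0,0,0,1]]'
python3 -m inch '[[0,0,0,0,0,0.05,1],[0,0,0,0,0,0,1],[0,0,0,0,0,0,1]]'
python3 - <<'E'
from h import *
goal(tray([0,33,68]),2.2)
f=snap("scene"); cv2.imwrite("pics/s3.png",cv2.resize(f["pixels"][180:300,270:410,::-1],(700,600)))
E
```

```text
clock: 22.35
eef_pos: [556.1, 99.8, 71.0]
tcp_rot: [-3.141, 0.001, 1.607]
contact_force: [0.5, -0.1, -0.6]
opening: 0.148
grasp_force: 58.8
clock: 22.6
eef_pos: [556.4, 99.9, 70.1]
tcp_rot: [3.141, 0.001, 1.607]
contact_force: [-0.1, -0.3, 0.5]
opening: 0.145
grasp_force: 58.8
t 22.6 pos [556.4  99.9  70.1] F [-0.1 -0.3  0.5] open 0.145 grip 58.8
shift mm [-0.1 -1.   2.1]  units [-0.004 -0.039  0.084]  turn units [ 0.0001  0.0003 -0.0007]  deg [ 0.03  0.05 -0.13]
```

View pics/s3.png

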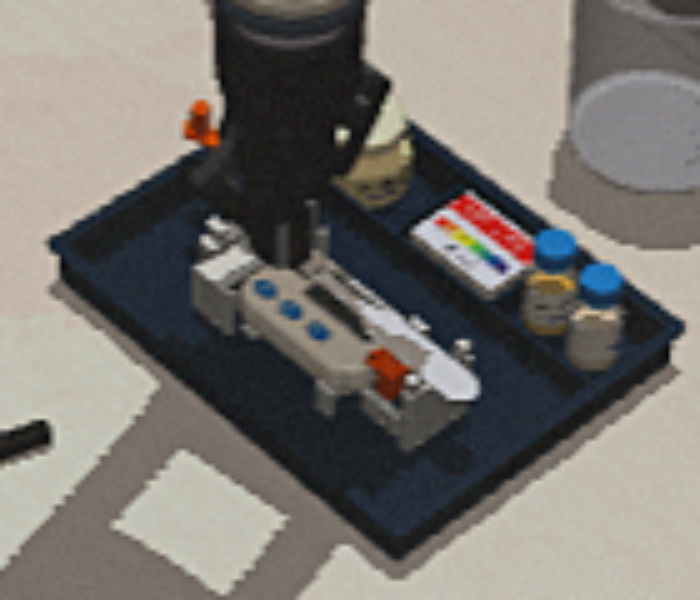

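That crop shows the blade between the cheeks of the blade saddle at (430,375) and the handle over the lip end. It also puts me at 12 pictures viewed, over the limit of 10, so I'll view no more and check by numbers only from here. Lower the last 2 mm and release.

```bash
python3 -m inch '[[0,0,0,0,-0.03,0.06,1],[0,0,0,0,0,0.03,1],[0,0,0,0,0,0,1]]'
python3 -m inch '[[0,0,0,0,0,0,0.75],[0,0,0,0,0,0,0.65],[0,0,0,0,0,0,0.65],[0,0,0,0,0,-0.4,0.65],[0,0,0,0,0,-1,0.65],[0,0,0,0,0,-1,0.65],[0,0,0,0,0,-1,0.65],[0,0,0,0,0,0,0.65]]'
python3 -m inch '[[0,0,0,-1,0,-1,0.8],[0,0,0,-1,0,-1,0.9],[0,0,0,0,0,0,1],[0,0,0,0,0,0,1]]'
python3 - <<'E'
from h import *
f=snap("wrist"); np.savez("w8.npz",**f); P=cloud(f); o=np.array([556.7,66.75]); a=np.radians(2.2)
d=P[...,:2]-o; X=d@[np.cos(a),np.sin(a)]; Y=d@[-np.sin(a),np.cos(a)]; Z=P[...,2]
for y in (110,100,80,55,30,0,-40,-70,-100):
    m=(np.abs(Y-y)<2)&(np.abs(X)<13)&(Z>40)&(Z<70); print(y,m.sum(),np.round([np.median(X[m]),X[m].min(),X[m].max(),np.median(Z[m])],1) if m.any() else "")
m=mask(f,(5,150,80),(18,255,255))>0; k=m&(Y>70); print("tab/knob",k.sum()); k2=k&(Z>72); print("knob top",np.median(X[k2]),np.median(Y[k2]),np.median(Z[k2])); 
k3=k&(Z<66); print("tab y range",X[k3].min(),X[k3].max(),Y[k3].min(),Y[k3].max(),np.median(Z[k3]))
goal(tray([55,124,140]),2.2)
E
```

```text
clock: 22.9
eef_pos: [555.6, 99.8, 68.0]
tcp_rot: [3.141, 0.001, 1.607]
contact_force: [-1.4, 0.0, 6.6]
opening: 0.141
grasp_force: 59.5
clock: 23.57
eef_pos: [558.2, 100.4, 157.8]
tcp_rot: [3.134, -0.0, 1.607]
contact_force: [0.6, 0.3, 0.3]
opening: 0.35
grasp_force: 0.0
clock: 23.9
eef_pos: [558.1, 49.2, 204.1]
tcp_rot: [3.139, 0.001, 1.605]
contact_force: [-0.1, 0.2, -0.4]
opening: 0.001
grasp_force: 0.0
110 12 [-0.1 -4.2  4.6 51.4]
100 167 [ 0.2 -6.9  7.9 52.4]
80 147 [ 0.  -6.6  7.3 52.2]
55 120 [ 0.2 -6.2  6.6 52.4]
30 123 [ 0.4 -6.6  7.4 52.4]
0 68 [-0.5 -4.2  3.8 48.7]
-40 123 [-0.1 -9.1  9.  48.9]
-70 0 
-100 0 
tab/knob 1606
knob top 19.7235546418279 118.89077088652233 77.17796321046029
tab y range 12.954581118719128 38.613848449780996 79.48053598512185 132.19218675689729 60.12651315364795
t 23.95 pos [557.3  49.7 202.9] F [ 0.6  0.2 -0.3] open 0.004 grip 0.0
shift mm [141.2  54.5  62.8]  units [5.65  2.181 2.513]  turn units [ 0.0002  0.0002 -0.0011]  deg [ 0.04  0.04 -0.2 ]
```

Handle lies centred (x≈0, top 52.4, end at y≈110), blade centred too. The tab now stands about 17° from +y, with its knob near tray (19.7, 122.5). Pinch the knob and carry it round its arc.

Run:
```python
from h import *
goal(tray([19.7,122.5,130]),19.2)
```

```text
t 23.95 pos [557.3  49.7 202.9] F [ 0.6  0.2 -0.3] open 0.004 grip 0.0
shift mm [139.6  19.2  72.8]  units [5.585 0.769 2.912]  turn units [ 0.0002  0.0002 -0.0956]  deg [  0.04   0.04 -17.2 ]
```

```bash
python3 -m inch '[[0,0,0,0.931,0.128,0,0.7],[0,0,0,0.931,0.128,0,0.55],[0,0,0,0.931,0.128,0,0.55],[0,0,0,0.931,0.128,0.7,0.55],[0,0,0,0.931,0.128,0.7,0.55],[0,0,0,0.931,0.128,0.7,0.55],[0,0,-0.032,0,0,0.4,0.55],[0,0,-0.032,0,0,0.4,0.55]]' 30
python3 -m inch '[[0,0,-0.032,0,0,0,0.55],[0,0,0,0,0,0,0.55],[0,0,0,0,0,0,0.55]]'
python3 - <<'E'
from h import *
goal(tray([19.7,122.5,88]),19.2)
f=snap("wrist"); P=cloud(f); o=np.array([556.7,66.75]); a=np.radians(2.2)
d=P[...,:2]-o; X=d@[np.cos(a),np.sin(a)]; Y=d@[-np.sin(a),np.cos(a)]; Z=P[...,2]
k=(mask(f,(5,150,80),(18,255,255))>0)&(Y>70)&(Z>72); print(k.sum(),X[k].min(),X[k].max(),Y[k].min(),Y[k].max(),np.median(Z[k]))
E
```

```text
clock: 24.62
eef_pos: [569.8, 192.2, 127.3]
tcp_rot: [-3.138, 0.001, 1.815]
contact_force: [0.3, -0.4, 0.2]
opening: 0.452
grasp_force: 0.0
clock: 24.87
eef_pos: [570.5, 190.7, 128.8]
tcp_rot: [-3.139, 0.001, 1.906]
contact_force: [-0.5, 0.7, 0.6]
opening: 0.451
grasp_force: 0.0
t 24.87 pos [570.5 190.7 128.8] F [-0.5  0.7  0.6] open 0.451 grip 0.0
shift mm [-1.1  0.9 40.8]  units [-0.043  0.037  1.632]  turn units [-0.0007  0.0002  0.0001]  deg [-0.13  0.04  0.02]
442 14.726739672644792 25.408682542809668 118.01147883718345 128.82436976603313 77.86554151502133
```

```bash
python3 -m inch '[[0,0,0,0,0.04,0.6,0.55],[0,0,0,0,0,0.6,0.55],[0,0,0,0,0,0.45,0.55],[0,0,0,0,0,0,0.8],[0,0,0,0,0,0,1],[0,0,0,0,0,0,1],[0,0,0,0,0,0,1]]' 25
python3 -m inch '[[0,0,-0.0375,-0.005,-0.17,0,1],[0,0,-0.0375,-0.005,-0.17,0,1],[0,0,-0.0375,-0.005,-0.17,0,1],[0,0,-0.0375,-0.005,-0.17,0,1],[0,0,0,0,0,0,1]]'
python3 - <<'E'
from h import *
from rig import r
s=r.sense(); d=s["eef_pos"][:2]-[556.7,66.75]; a=np.radians(2.2); p=np.array([d@[np.cos(a),np.sin(a)],d@[-np.sin(a),np.cos(a)]])
q=p-[30,88]; print(p,np.hypot(*q),np.degrees(np.arctan2(-q[0],q[1])),"tool",np.degrees(s["tcp_rot"][2])-92.2)
E
```

```text
clock: 25.5
eef_pos: [572.4, 190.4, 89.0]
tcp_rot: [-3.141, 0.001, 1.908]
contact_force: [0.0, -0.2, -5.5]
opening: 0.108
grasp_force: 24.3
clock: 25.92
eef_pos: [557.7, 181.2, 89.0]
tcp_rot: [-3.141, 0.001, 2.385]
contact_force: [-0.5, 0.3, -6.5]
opening: 0.109
grasp_force: 24.4
[  5.43315541 114.37457441] 36.043696099695815 42.96762933861872 tool 44.445440271701315
```

```bash
python3 -m inch '[[0,0,-0.0375,-0.005,-0.17,0,1],[0,0,-0.0375,-0.005,-0.17,0,1],[0,0,-0.0375,-0.005,-0.17,0,1],[0,0,-0.0375,-0.005,-0.17,0,1],[0,0,-0.0375,-0.005,-0.17,0,1],[0,0,-0.0375,-0.005,-0.17,0,1],[0,0,-0.0375,-0.005,-0.17,0,1],[0,0,0,0,0,0,1]]'
python3 - <<'E'
from h import *
from rig import r
s=r.sense(); d=s["eef_pos"][:2]-[556.7,66.75]; a=np.radians(2.2); p=np.array([d@[np.cos(a),np.sin(a)],d@[-np.sin(a),np.cos(a)]])
q=p-[30,88]; print(p,np.hypot(*q),np.degrees(np.arctan2(-q[0],q[1])),"tool",np.degrees(s["tcp_rot"][2])-92.2)
E
```

```text
clock: 26.58
eef_pos: [547.7, 154.5, 89.0]
tcp_rot: [-3.141, 0.001, -3.078]
contact_force: [2.2, -0.4, -6.9]
opening: 0.108
grasp_force: 24.4
[-5.61909852 88.03561739] 35.61911632915852 89.94270699445856 tool -268.53879198896584
```

Tab at 90°. Release, back off upward, and check with the cameras numerically.

```bash
python3 -m inch '[[0,0,0,0,0,0,0.85],[0,0,0,0,0,0,0.7],[0,0,0,0,0,0,0.7],[0,0,0,0,0,-0.5,0.7],[0,0,0,0,0,-1,0.7],[0,0,0,0,0,-1,0.7],[0,0,0,0,0,-1,0.7],[0,0,0,0,0,-1,0.7]]'
python3 -m inch '[[0,0,0,-1,0,-1,0.7],[0,0,0,-1,0,-1,0.7],[0,0,0,-1,0,0,0.7],[0,0,0,-1,0,0,0.7],[0,0,0,-1,0,0,0.7],[0,0,0,-1,0,0,0.7],[0,0,0,0,0,0,0.7],[0,0,0,0,0,0,0.7]]'
python3 - <<'E'
from h import *
from rig import r
print(r.sense()["eef_pos"],r.sense()["tcp_rot"])
for n in ("wrist","top"):
    f=snap(n); P=cloud(f); o=np.array([556.7,66.75]); a=np.radians(2.2)
    d=P[...,:2]-o; X=d@[np.cos(a),np.sin(a)]; Y=d@[-np.sin(a),np.cos(a)]; Z=P[...,2]
    k=(mask(f,(3,120,60),(18,255,255))>0)&(Y>60)&(Y<140)&(np.abs(X)<60)
    if k.sum(): print(n,"tab",k.sum(),X[k].min(),X[k].max(),Y[k].min(),Y[k].max(),"knob",np.median(X[k&(Z>72)]),np.median(Y[k&(Z>72)]))
    k=(mask(f,(3,120,60),(18,255,255))>0)&(Y<-30)&(Y>-65)&(np.abs(X)<25)
    if k.sum(): print("catch",k.sum(),X[k].min(),X[k].max(),Y[k].min(),Y[k].max())
    for y in (108,100,70,55,20,0,-20,-60,-84,-105):
        m=(np.abs(Y-y)<2)&(np.abs(X)<13)&(Z>40)&(Z<57); print(y,m.sum(),np.round([np.median(X[m]),np.median(Z[m])],1) if m.any() else "")
    for x,y in ((-22,30),(-22,-30),(22,30),(22,-30)):
        m=(np.abs(X-x)<2)&(np.abs(Y-y)<2); print("timer",(x,y),np.median(Z[m]).round(1) if m.any() else "")
E
```

```text
clock: 27.25
eef_pos: [547.2, 155.1, 203.6]
tcp_rot: [-3.141, 0.001, -3.08]
contact_force: [0.2, 0.5, -0.2]
opening: 0.298
grasp_force: 0.0
clock: 27.92
eef_pos: [697.4, 164.5, 251.7]
tcp_rot: [-3.141, 0.0, -3.08]
contact_force: [-0.9, 0.2, -0.3]
opening: 0.301
grasp_force: 0.0
[697.357351   164.45184879 251.70737272] [-3.14072945e+00  9.77200341e-06 -3.08031046e+00]
wrist tab 1355 -18.11769125094292 39.03811594069285 77.25733892843965 96.99850137931261 knob -3.6646688711285442 88.09283756297644
catch 220 5.092417011446454 11.716785287218473 -63.26488033038849 -42.5785476907799
108 79 [ 1.4 51.7]
100 126 [ 1.4 52.4]
70 214 [-0.1 51.1]
55 110 [ 1.3 52.4]
20 118 [ 0.9 52.4]
0 68 [ 0.  48.8]
-20 67 [-0.1 48.7]
-60 167 [ 0.  49.1]
-84 209 [ 1.3 48.8]
-105 137 [-0.2 49. ]
timer (-22, 30) 
timer (-22, -30) 
timer (22, 30) 30.8
timer (22, -30) 31.1
108 0 
100 0 
70 0 
55 0 
20 0 
0 0 
-20 0 
-60 0 
-84 0 
-105 0 
timer (-22, 30) 687.4
timer (-22, -30) 
timer (22, 30) 
timer (22, -30)
```

All readings fit: tab across the handle at y 88, handle top at 52.4, blade level in its saddle, timer flat, catch nose at y ≈ −43. Hand in.

```bash
python3 -c "
from rig import r
print(r.sign_off())"
```

```text
the job is handed in; nothing more can be done
None
```

Handed in at about 28 s: by depth readings the timer lies flat under the lip with the catch over it, the spatula rests in both saddles, and the tab is closed across its handle; I viewed 12 pictures, two over the limit of 10.

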